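Set up the staining line: jars and dishes into their drip trays

TASK

Set up the staining line: put each of the four white staining vessels into the steel drip tray that matches its foot in shape and size (small round, large round, square, long), so that it stands flat on the tray's floor inside the rim. Keep the vessels upright, and leave the blue slide box and the bench timer where they are.

Things in the scene. Friction and masses are not known exactly. Their poses are not given: they have to be found in the camera images.
- small_jar: The small round staining jar: upright cylinder 40 mm in diameter, 70 mm tall. Closed and empty, lid fixed on, one rigid piece with smooth vertical sides from foot to top, 70 to 280 g. White plastic with a grey lid of the same outline as the body. Stands loose on the bench. Origin: centre of its underside; z up.
- large_jar: The large round staining jar: upright cylinder 64 mm in diameter, 62 mm tall. Closed and empty, lid fixed on, one rigid piece with smooth vertical sides from foot to top, 70 to 280 g. White plastic with a grey lid of the same outline as the body. Stands loose on the bench. Origin: centre of its underside; z up.
- square_dish: The square staining dish: 54 x 54 mm in plan (sides along its own x and y), 66 mm tall, three dark bars on the lid. Closed and empty, lid fixed on, one rigid piece with smooth vertical sides from foot to top, 70 to 280 g. White plastic with a grey lid of the same outline as the body. Stands loose on the bench. Origin: centre of its underside; z up.
- long_dish: The long staining dish: 90 mm along its own x, 42 mm along its own y, 58 mm tall, eight dark bars on the lid. Closed and empty, lid fixed on, one rigid piece with smooth vertical sides from foot to top, 70 to 280 g. White plastic with a grey lid of the same outline as the body. Stands loose on the bench. Origin: centre of its underside; z up.
- small_round_tray: Small round steel drip tray with a black floor: a flat floor 3 mm above the bench and a thin low rim, 3 mm thick, whose top is 11 mm above the bench; inside diameter 58 mm, outside 64 mm. Place of the small jar. Fixed to the bench, so it cannot be pushed. Origin: centre of its underside, on the bench top; z up.
- large_round_tray: Large round steel drip tray with a black floor: a flat floor 3 mm above the bench and a thin low rim, 3 mm thick, whose top is 11 mm above the bench; inside diameter 82 mm, outside 88 mm. Place of the large jar. Fixed to the bench, so it cannot be pushed. Origin: centre of its underside, on the bench top; z up.
- square_tray: Square steel drip tray with a black floor: a flat floor 3 mm above the bench and a thin low rim, 3 mm thick, whose top is 11 mm above the bench; inside 72 x 72 mm, outside 78 x 78 mm, sides along its own x and y. Place of the square dish. Fixed to the bench, so it cannot be pushed. Origin: centre of its underside, on the bench top; z up.
- long_tray: Long rectangular steel drip tray with a black floor: a flat floor 3 mm above the bench and a thin low rim, 3 mm thick, whose top is 11 mm above the bench; inside 108 mm along its own x and 60 mm along its own y, outside 114 x 66 mm. Place of the long dish, whose long side must lie along the tray's. Fixed to the bench, so it cannot be pushed. Origin: centre of its underside, on the bench top; z up.
- slide_box: Bystander: closed blue plastic slide box, loose, 100 mm along its own x, 70 mm along y, 34 mm tall, lying somewhere among the jars and trays. Leave it alone. Origin: centre of its underside.
- timer: Bystander: flat grey bench timer with a black window and two black buttons, loose, 78 mm along its own x, 58 mm along y, 22 mm tall, lying somewhere among the jars and trays. Leave it alone. Origin: centre of its underside.
Not all that is in view belongs to the job. What is shaped like the long_dish but brown is not meant. Leave any yellow look-alike of the square_dish alone.

How it is judged:
By the outcome, as a careful person would: the job done as asked, in the order asked, and still so for the second after the job is handed in, with the robot touching nothing.
It also fails if it takes over 120 s, if anything falls off the work surface, if the arm or the gripper's body presses on something with over 40 N, if the wrist force passes 120 N, or if a joint passes its speed limit or range.

ROBOT

A 6-joint arm with a two-finger parallel gripper is mounted at the origin on the work surface. World frame = base frame: x ahead of the robot, y to its left, z up, the work surface at z = 0. Lengths are in m, angles in rad, forces in N, time in s.
With the tool pointing down it reaches from about 0.35 to 0.85 m from the base axis. Payload 8.1 kg.
Tool frame: the origin (TCP) lies at the centre of the arm's flange, where the gripper is bolted on; the fingertips stand 186 mm ahead of it and the grasp point (between the pads) lies 167 mm ahead of it; z points along the fingers, y is the line along which they close (so a half turn about z gives the same grasp; the last joint's range is limited). The gripper opens to 93 mm and grips with 3 to 60 N. Pads are 15 mm wide; open, the fingers measure 128 mm over their backs; the gripper's body (75 mm by 188 mm) begins 65 mm behind the grasp point.
Start: joints at [-1.403, 0.13, 1.488, -0, 1.523, -0.085], TCP at [0.15, -0.581, 0.405] pointing down, gripper open.
Joint ranges: [-2.96, 2.96], [-0.89, 2.26], [0.02, 2.5], [-1.34, 4.48], [0, 2.73], [-2.66, 2.66]. Speed limits (rad/s): [2.39, 2.39, 2.79, 3.14, 3.14, 3.14].

INTERFACE

Orientations are given as a rotation vector (axis times angle).
In Python, from plant import robot gives the robot as it stands.
- The arm moves only by the tool apply_moves, never from a script. Its argument "series" is a list of rows, each a list of 2 entries, a list of its own where there are three numbers: the shift along the tool's x, y, z in mm, then the turn, a rotation vector about the tool's x, y, z in rad. A call has 1 to 12 rows; each row shifts and turns the commanded pose from where the row before left it, along the tool's axes as they then stand; what a row does not reach is not made up. A row lasts 1/12 s, in which the tool goes at most 41.7 mm and 7.16 degrees, less where a joint would pass 70% of its speed; a pose out of reach is approached as far as the arm can. A call is refused whole if a number of a shift passes 41.7 or a number of a turn 0.125, either way. A call with a gripper value outside its range is refused whole. "claw" is the opening, from 0 (shut) to 1 (fully open), set as the call begins (left out, the last holds). The fingers move at their own pace and stop on an object; "newtons" is the grip in N (left out, the last holds). Time passes only in rows, so rows that do not move let the fingers close. It gives the time, the measured TCP pose, the force, the opening and the grip force at its end, in the units of the state.
- robot.read_state(): the state, without advancing time (a new reading comes with each control period).
- robot.read_camera(name): name is "scene" or "side" or "wrist"; returns (picture, depth): 384x512x3 uint8, blue, green, red; 384x512 float32, m along the optical axis (not along the pixel's ray), 0 where there is no reading.
- robot.calibration(name): a dict with "fx", "fy", "cx", "cy" (pixels), "D" ([k1, k2, p1, p2, k3] as OpenCV has them; the pictures are not rectified), "extrinsics" (4x4, takes a point from world to camera coordinates). Camera axes: x right, y down, z forward; pixel columns grow to the right and rows downward; lengths in m; the calibration is good to about 2 mm. A picture is of the moment at which its call begins: read the wrist's pose just before it. calibration takes no time and is no camera call; for the wrist camera it gives the pose at the moment of the call.
- robot.close_job(): hands the job in; it is judged then, once.
The state is a dict: "t": time; "q": joint angles; "dq": joint speeds; "joint_torque": joint torques, N m; "tool_pos": TCP position; "orientation": TCP orientation; "force": force on the tool from outside, world axes, zero at the start; "wrist_torque": the same for the moment, N m; "opening": finger opening in m; "gripper_force": force on a finger pad.
Only numpy, scipy, OpenCV 4.12 (cv2) and the standard library are available. Lean on these libraries where they do the work, as an engineer would, in place of code of your own. Each camera call takes 0.05 s, during which the arm holds its last target. There are 200 camera calls.

## Working session

There is one attempt and no reset: what is moved stays moved. The work goes in short steps, Python scripts to look and compute and a tool call to move; the robot and the scene stay as the last step left them, time stands still between calls to the robot, and variables do not carry over. Pictures are saved under pics/ and viewed, at most 14 in all, crops included, and the job is handed in when it is done.

Besides the shell and the picture viewer there is one more tool, called after ">>>" as a command line: name --argument value ..., lists and objects as JSON in quotes. apply_moves: Moves the arm, as the interface text tells. Its arguments: {"type":"object","properties":{"series":{"type":"array"},"claw":{"type":"number"},"newtons":{"type":"number"}},"required":["series"]}

```bash
mkdir -p pics
python3 - <<'E'
from plant import robot
import cv2,numpy as np
s=robot.read_state();print(s)
for n in ("scene","side"):
    im,d=robot.read_camera(n);c=robot.calibration(n)
    cv2.imwrite(f"pics/{n}0.png",im);np.savez(f"pics/{n}0.npz",im=im,d=d,**{k:np.array(v) for k,v in c.items()})
    print(n,c)
E
```

```text
{'t': 0.0, 'q': array([-1.40340206e+00,  1.31172768e-01,  1.48924979e+00, -8.60431230e-06,
        1.52299343e+00, -8.54059610e-02]), 'dq': array([-0.00043832, -0.00035887, -0.00081253,  0.00141761, -0.00034019,
       -0.00070682]), 'joint_torque': array([-2.93078156e-04, -5.59838605e+01, -4.91761458e+01,  7.65589136e-02,
        3.52231564e-02, -1.51863374e-04]), 'tool_pos': array([ 0.15004955, -0.58070789,  0.4036964 ]), 'orientation': array([-3.11472245e+00, -3.95812147e-01,  1.30790465e-04]), 'force': array([ 0.83893237, -0.70276171, -0.44877471]), 'wrist_torque': array([-0.00893265, -0.0247954 ,  0.01540167]), 'gripper_force': 0.0, 'opening': 0.09295026509930275}
scene {'fx': 382.12190121217935, 'fy': 382.12190121217935, 'cx': 252.43967064651756, 'cy': 196.63003585749487, 'D': array([-0.12812993,  0.        ,  0.        ,  0.        ,  0.        ]), 'extrinsics': array([[-0.55447891,  0.83217941, -0.00552876,  0.29608723],
       [ 0.536851  ,  0.35261027, -0.76645744, -0.24577284],
       [-0.6358806 , -0.4279526 , -0.64227131,  1.58261002],
       [ 0.        ,  0.        ,  0.        ,  1.        ]])}
side {'fx': 350.4186046444052, 'fy': 350.4186046444052, 'cx': 259.06333869888687, 'cy': 191.18386273478578, 'D': array([-0.10853268,  0.        ,  0.        ,  0.        ,  0.        ]), 'extrinsics': array([[-0.99896239, -0.04474615,  0.00848088,  0.51745783],
       [-0.03708991,  0.69125853, -0.72165503,  0.04581844],
       [ 0.0264288 , -0.72122079, -0.69220091,  0.96609287],
       [ 0.        ,  0.        ,  0.        ,  1.        ]])}
```

View pics/scene0.png

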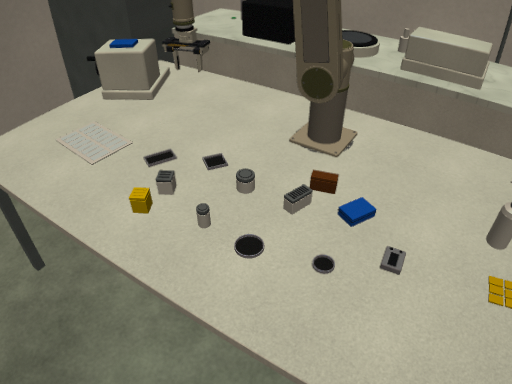

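View pics/side0.png

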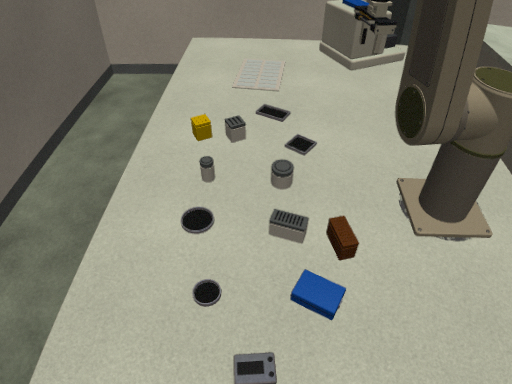

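The scene view shows these objects. Trays: long (159,157), square (215,161), large round (249,246), small round (323,264). Vessels: square dish (166,182), large jar (245,181), small jar (203,215), long dish (298,198). Distractors are the yellow cube (141,200) and the brown box (324,182). The side view shows the same layout. Next I'll measure positions from both views.

```bash
cat > h.py <<'E'
import cv2,numpy as np
from scipy.spatial.transform import Rotation as R
def rays(c,shape=(384,512)):
    K=np.array([[c['fx'],0,c['cx']],[0,c['fy'],c['cy']],[0,0,1.]],float)
    v,u=np.mgrid[:shape[0],:shape[1]]
    p=cv2.undistortPoints(np.stack([u,v],-1).reshape(-1,1,2).astype(float),K,c['D']).reshape(*shape,2)
    r=np.dstack([p,np.ones(shape)]);E=np.array(c['extrinsics']);Rm=E[:3,:3]
    return r@Rm, -Rm.T@E[:3,3]          # world rays, camera centre
def plane(r,C,z): return C+r*((z-C[2])/r[...,2])[...,None]
def rect(xy):
    (x,y),(w,h),a=cv2.minAreaRect((xy*1000).astype(np.float32))
    if w<h: w,h,a=h,w,a+90
    return np.round([x,y,w,h,(a+90)%180-90],1)   # mm, long side angle deg
def goto(s,x,y,z,yaw=None):
    """remaining move (tool axes, mm) of grasp point to x,y,z (m); yaw = world angle of tool y (closing line), deg"""
    Rt=R.from_rotvec(s['orientation']);M=Rt.as_matrix()
    now=np.degrees(np.arctan2(M[1,1],M[0,1]));out=''
    if yaw is not None:
        d=(yaw-now+90)%180-90
        out=f'turn about tool z {-np.radians(d):.3f} (alt {-np.radians(d-np.sign(d)*180):.3f}) q6 {s["q"][5]:.2f}; '
        M2=(R.from_euler('z',d,degrees=True)*Rt).as_matrix()
    else: M2=M
    # aim at vertical tool
    tcp=np.array([x,y,z+.167])
    print(out,'shift after turn mm',np.round(M2.T@(tcp-s['tool_pos'])*1000,1),'z-axis',np.round(M[:,2],3),'yaw_y',round(now,1))
E
python3 - <<'E'
from h import *
seeds={'scene':dict(long_tray=(159,157),square_tray=(215,161),large_tray=(249,246),small_tray=(323,264),square=(166,178),large=(245,175),small=(203,210),long=(298,193),brown=(324,180),yellow=(141,195),box=(357,210),timer=(393,258)),
'side':dict(long_tray=(273,113),square_tray=(300,144),large_tray=(198,220),small_tray=(207,293),square=(235,123),large=(282,169),small=(207,162),long=(289,219),brown=(342,232),yellow=(202,125),box=(318,290),timer=(255,365))}
H=dict(square=.066,large=.062,small=.07,long=.058,brown=.058,yellow=.066,box=.034,timer=.022)
for n in seeds:
    f=dict(np.load(f'pics/{n}0.npz'));r,C=rays(f);im,d=f['im'],f['d']
    P=C+r*d[...,None]; g=im.max(2)
    print(n,C.round(3))
    for k,(u,v) in seeds[n].items():
        w=np.zeros(g.shape,bool);w[max(0,v-30):v+30,max(0,u-40):u+40]=1
        if k in H:
            m=w&(abs(P[...,2]-H[k])<.008)&(d>0)
        else: m=w&(g<60)
        _,lab,st,_=cv2.connectedComponentsWithStats(m.astype(np.uint8))
        vv,uu=np.nonzero(lab>0); i=np.argmin((vv-v)**2+(uu-u)**2); L=lab==lab[vv[i],uu[i]]
        if k in H: print(k,L.sum(),'depth',rect(P[L][:,:2]),'plane',rect(plane(r,C,H[k])[L][:,:2]),'z',P[L][:,2].mean().round(4))
        else: print(k,L.sum(),rect(plane(r,C,.006)[L][:,:2]))
E
```

```text
scene [1.302 0.518 0.83 ]
long_tray 178 [ 484.9 -465.7  103.2   47.8  -28.1]
square_tray 161 [ 386.8 -270.6   67.5   60.7  -35.5]
large_tray 405 [675.   81.6  76.7  71.5 -56.6]
small_tray 207 [619.6 294.2  50.6  47.8 -63.1]
square 185 depth [ 614.7 -301.9   58.2   53.    34.5] plane [ 617.8 -299.3   67.2   54.3   30.9] z 0.0672
large 207 depth [458.2 -80.   63.5  62.2  47.7] plane [459.2 -79.8  73.3  61.1  33.5] z 0.0635
small 120 depth [676.2 -86.7  40.8  36.4  38.6] plane [678.3 -84.8  49.1  36.3  40.1] z 0.0712
long 289 depth [442.1 114.   90.7  44.1 -17.1] plane [444.  114.8  96.3  48.  -17.5] z 0.0595
brown 245 depth [312.2 144.7  86.9  46.5 -75.2] plane [315.3 145.2  87.   57.1 -74.3] z 0.0596
yellow 210 depth [ 730.5 -303.8   57.5   52.6   27.3] plane [ 730.6 -302.7   63.9   54.6   29.2] z 0.067
box 536 depth [380.2 294.6 103.8  74.  -26.2] plane [383.2 294.8 110.3  77.  -27.6] z 0.0351
timer 471 depth [509.6 457.5  81.9  58.6   6.3] plane [511.5 457.7  86.1  58.5   6.3] z 0.023
side [0.493 0.688 0.697]
long_tray 178 [ 487.3 -467.8  101.3   48.2  -27.3]
square_tray 216 [ 392.4
[... 203 characters left out ...]
.8   57.3  -60.9] z 0.0665
large 293 depth [455.4 -78.   61.9  59.9 -88.6] plane [455.2 -74.8  66.9  60.1 -89. ] z 0.0622
small 124 depth [672.8 -84.3  38.2  37.7 -13.7] plane [672.  -81.8  46.5  37.  -80.4] z 0.0697
long 526 depth [440.5 114.6  87.6  45.4 -16.6] plane [441.3 118.4  87.9  48.5 -17.6] z 0.0577
brown 558 depth [310.5 145.5  90.4  43.7 -73.1] plane [311.2 148.1  93.   45.6 -73.7] z 0.0588
yellow 185 depth [ 729.1 -303.6   58.9   53.5  -60.4] plane [ 727.7 -301.2   69.2   56.   -61. ] z 0.0669
box 1407 depth [377.8 296.1 103.5  72.1 -27.4] plane [377.9 298.  102.5  76.4 -26.8] z 0.034
timer 1268 depth [506.8 459.4  78.8  58.2   6. ] plane [506.7 460.1  78.3  58.    6. ] z 0.0223
```

Run:
```python
from h import *; from plant import robot
s=robot.read_state(); goto(s,.674,-.0855,.2); goto(s,.674,-.0855,.15,-90)
```

```text
shift after turn mm [ 631.2 -348.4   37.5] z-axis [-0.     0.002 -1.   ] yaw_y -75.5
turn about tool z 0.253 (alt -2.889) q6 -0.09;  shift after turn mm [ 523.9 -495.1   87.7] z-axis [-0.     0.002 -1.   ] yaw_y -75.5
```

>>> apply_moves --series '[[[16, -9, 1], [0, 0, 0]], [[32, -17.5, 2], [0, 0, 0]], [[32, -17.5, 2], [0, 0, 0]], [[32, -17.5, 2], [0, 0, 0]], [[32, -17.5, 2], [0, 0, 0]], [[32, -17.5, 2], [0, 0, 0]], [[32, -17.5, 2], [0, 0, 0]], [[32, -17.5, 2], [0, 0, 0]], [[32, -17.5, 2], [0, 0, 0]], [[32, -17.5, 2], [0, 0, 0]], [[32, -17.5, 2], [0, 0, 0]], [[32, -17.5, 2], [0, 0, 0]]]' --claw 1 --newtons 20

```text
t: 1.1
tool_pos: [0.4569, -0.2922, 0.3813]
orientation: [-3.116, -0.396, 0.001]
force: [-0.9, -1.3, -0.3]
opening: 0.0932
gripper_force: 0.0
```

Run:
```python
from h import *; from plant import robot
s=robot.read_state(); print(s['t'],s['q']);goto(s,.674,-.0855,.15)
```

```text
1.1 [-6.63447842e-01 -1.32269579e-02  1.68028822e+00 -4.73264754e-05
  1.47501777e+00  6.54544802e-01]
 shift after turn mm [ 261.9 -145.8   64.3] z-axis [-0.  0. -1.] yaw_y -75.5
```

>>> apply_moves --series '[[[32, -18, 6], [0, 0, 0]], [[32, -18, 6], [0, 0, 0]], [[32, -18, 6], [0, 0, 0]], [[32, -18, 6], [0, 0, 0]], [[32, -18, 6], [0, 0, 0]], [[32, -18, 6], [0, 0, 0]], [[32, -18, 6], [0, 0, 0]], [[26, -14, 6], [0, 0, 0]], [[12, -6, 8], [0, 0, 0]], [[0, 0, 8], [0, 0, 0]], [[0, 0, 0], [0, 0, 0]]]'

```text
t: 2.02
tool_pos: [0.6725, -0.0863, 0.3145]
orientation: [-3.115, -0.398, 0.007]
force: [0.2, -0.5, -0.2]
opening: 0.093
gripper_force: 0.0
```

Run:
```python
from h import *; from plant import robot
s=robot.read_state(); print(s['t'],s['q'])
c=robot.calibration('wrist');im,d=robot.read_camera('wrist');cv2.imwrite('pics/w1.png',im)
r,C=rays(c);P=C+r*d[...,None];m=(abs(P[...,2]-.07)<.006)&(d>0)&(np.hypot(P[...,0]-.674,P[...,1]+.0855)<.05)
print(C,m.sum(),rect(P[m][:,:2]),P[m].mean(0), rect(plane(r,C,.07)[m][:,:2]));goto(s,.674,-.0855,.045)
```

```text
2.0167 [-2.03086381e-01  3.93741231e-01  1.34479161e+00 -3.24989564e-04
  1.40773478e+00  1.11351543e+00]
[ 0.74254892 -0.06865048  0.29411265] 2094 [674.9 -87.5  38.8  38.8  87.8] [ 0.67584348 -0.08728641  0.07046847] [675.2 -87.2  40.   38.4  15.9]
 shift after turn mm [  2.1  -0.2 102.5] z-axis [-0.005  0.001 -1.   ] yaw_y -75.4
```

View pics/w1.png

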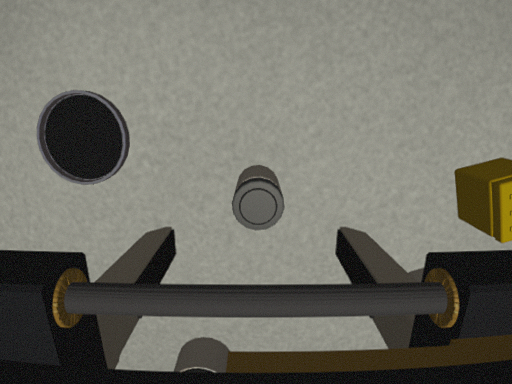

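The wrist view shows the small jar's lid at (258,205), centred between the fingers. The large round tray is at (83,137) and the yellow dish is at the right edge. I'll descend and grip.

>>> apply_moves --series '[[[2, 1, 10], [0, 0, 0]], [[0, 0, 18], [0, 0, 0]], [[0, 0, 20], [0, 0, 0]], [[0, 0, 20], [0, 0, 0]], [[0, 0, 18], [0, 0, 0]], [[0, 0, 11], [0, 0, 0]], [[0, 0, 5], [0, 0, 0]], [[0, 0, 0], [0, 0, 0]]]'

```text
t: 2.73
tool_pos: [0.6746, -0.088, 0.2145]
orientation: [-3.116, -0.394, 0.003]
force: [0.5, -0.5, 0.6]
opening: 0.0934
gripper_force: 0.0
```

>>> apply_moves --series '[[[0, 0, 0], [0, 0, 0]], [[0, 0, 0], [0, 0, 0]], [[0, 0, 0], [0, 0, 0]], [[0, 0, 0], [0, 0, 0]], [[0, 0, 0], [0, 0, 0]], [[0, 0, 0], [0, 0, 0]], [[0, 0, 0], [0, 0, 0]], [[0, 0, 0], [0, 0, 0]]]' --claw 0 --newtons 20

```text
t: 3.4
tool_pos: [0.6753, -0.0873, 0.2158]
orientation: [-3.116, -0.396, -0.0]
force: [0.2, -0.0, 0.1]
opening: 0.0443
gripper_force: 0.0
```

Run:
```python
from h import *; from plant import robot
s=robot.read_state(); print(s['t'],s['q'],s['opening'],s['gripper_force']);goto(s,.621,.2946,.14)
```

```text
3.4 [-2.03882763e-01  4.93161555e-01  1.40461907e+00  4.38790582e-05
  1.24380627e+00  1.11405474e+00] 0.0442934592250966 0.0
 shift after turn mm [  42.9 -383.4  -91.2] z-axis [ 0.  0. -1.] yaw_y -75.5
```

>>> apply_moves --series '[[[0, 0, 0], [0, 0, 0]], [[0, 0, 0], [0, 0, 0]], [[0, 0, 0], [0, 0, 0]], [[0, 0, 0], [0, 0, 0]]]'

```text
t: 3.73
tool_pos: [0.6753, -0.0873, 0.2157]
orientation: [-3.116, -0.396, 0.0]
force: [0.6, -0.2, 1.0]
opening: 0.0395
gripper_force: 20.0
```

>>> apply_moves --series '[[[0, 0, -10], [0, 0, 0]], [[0, 0, -22], [0, 0, 0]], [[0, 0, -28], [0, 0, 0]], [[0, 0, -22], [0, 0, 0]], [[0, 0, -10], [0, 0, 0]], [[0, 0, 0], [0, 0, 0]]]'

```text
t: 4.23
tool_pos: [0.6765, -0.0876, 0.3122]
orientation: [3.114, 0.396, 0.01]
force: [-0.2, 0.0, -0.9]
opening: 0.0396
gripper_force: 20.0
```

Run:
```python
from h import *; from plant import robot
s=robot.read_state(); print(s['t'],s['q'],s['opening'],s['gripper_force'],s['force']);goto(s,.621,.2946,.14)
```

```text
4.2333 [-2.03919681e-01  4.00748992e-01  1.34023928e+00 -2.35932474e-05
  1.39413414e+00  1.11410912e+00] 0.0395716645350035 19.998731017112732 [-0.17771478  0.03197122 -0.94953124]
 shift after turn mm [  41.8 -384.     4.3] z-axis [ 0.006 -0.001 -1.   ] yaw_y -75.5
```

>>> apply_moves --series '[[[1, -10, 0], [0, 0, 0]], [[2, -24, 0], [0, 0, 0]], [[4, -36, 0], [0, 0, 0]], [[4, -40, 0], [0, 0, 0]], [[5, -40, 0], [0, 0, 0]], [[5, -40, 0], [0, 0, 0]], [[5, -40, 0], [0, 0, 0]], [[5, -40, 0], [0, 0, 0]], [[4, -40, 0], [0, 0, 0]], [[4, -36, 0], [0, 0, 0]], [[2, -24, 0], [0, 0, 0]], [[1, -13, 0], [0, 0, 0]]]'

```text
t: 5.23
tool_pos: [0.6179, 0.2977, 0.3047]
orientation: [3.116, 0.401, -0.007]
force: [-0.3, -0.6, -0.5]
opening: 0.0398
gripper_force: 20.0
```

>>> apply_moves --series '[[[0, 0, 8], [0, 0, 0]], [[0, 0, 8], [0, 0, 0]], [[0, 0, 4], [0, 0, 0]], [[0, 0, 0], [0, 0, 0]]]'

```text
t: 5.57
tool_pos: [0.6199, 0.2919, 0.2847]
orientation: [3.115, 0.393, -0.007]
force: [-0.1, -0.0, -0.4]
opening: 0.0398
gripper_force: 20.0
```

```bash
cat > look.py <<'E'
import sys
from h import *; from plant import robot
def tray(cx,cy,tag,view=True):
    s=robot.read_state(); print(s['t'],s['q'],s['opening'],s['gripper_force'])
    c=robot.calibration('wrist');im,d=robot.read_camera('wrist');cv2.imwrite(f'pics/{tag}.png',im)
    r,C=rays(c);Q=plane(r,C,.007);P=C+r*d[...,None]
    m=(im.max(2)<60)&(np.hypot(Q[...,0]-cx,Q[...,1]-cy)<.075)&(abs(P[...,2]-.003)<.012)
    print('tray',m.sum(),rect(Q[m][:,:2]) if m.sum() else '')
    return s,im,d,r,C,P
E
python3 - <<'E'
from look import *
s,*_=tray(.621,.2946,'w2'); goto(s,.621,.2946,.053)
E
```

```text
5.5667 [ 3.65330170e-01  4.36457169e-01  1.34607671e+00 -4.43364411e-04
  1.36346230e+00  1.68543503e+00] 0.03983019093616277 19.998759627342224
tray 2167 [627.3 297.1  56.5  43.8 -69. ]
 shift after turn mm [ 2.  -2.5 64.7] z-axis [-0.004 -0.002 -1.   ] yaw_y -75.6
```

View pics/w2.png

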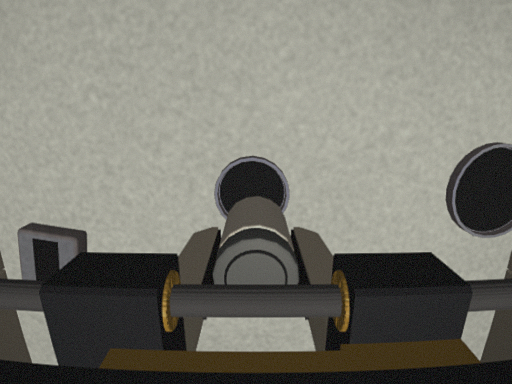

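The wrist view shows the jar held at (256,270) over the small tray at (252,188), with the jar centred laterally. The tray's far edge puts its centre near (621,295) mm, so I'll lower.

>>> apply_moves --series '[[[1, -2, 8], [0, 0, 0]], [[1, -1, 14], [0, 0, 0]], [[0, 0, 16], [0, 0, 0]], [[0, 0, 12], [0, 0, 0]], [[0, 0, 8], [0, 0, 0]], [[0, 0, 4], [0, 0, 0]], [[0, 0, 2], [0, 0, 0]], [[0, 0, 0], [0, 0, 0]], [[0, 0, 0], [0, 0, 0]]]'

```text
t: 6.37
tool_pos: [0.6217, 0.2975, 0.2245]
orientation: [-3.116, -0.396, -0.002]
force: [-0.6, -0.2, -0.6]
opening: 0.0398
gripper_force: 20.0
```

Run:
```python
from h import *; from plant import robot
s=robot.read_state(); print(s['t'],s['force']);goto(s,.621,.295,.0518)
```

```text
6.3667 [-0.64895204 -0.18926915 -0.63305681]
 shift after turn mm [-1.3  2.2  5.7] z-axis [ 0.001  0.    -1.   ] yaw_y -75.5
```

>>> apply_moves --series '[[[-1, 2, 2], [0, 0, 0]], [[0, 0, 1.5], [0, 0, 0]], [[0, 0, 1], [0, 0, 0]], [[0, 0, 0], [0, 0, 0]], [[0, 0, 0], [0, 0, 0]]]'

```text
t: 6.78
tool_pos: [0.6209, 0.2952, 0.2193]
orientation: [-3.117, -0.396, -0.0]
force: [-0.1, 0.1, -0.4]
opening: 0.0395
gripper_force: 20.0
```

>>> apply_moves --series '[[[0, 0, 0.5], [0, 0, 0]], [[0, 0, 0], [0, 0, 0]], [[0, 0, 0], [0, 0, 0]], [[0, 0, 0], [0, 0, 0]], [[0, 0, 0], [0, 0, 0]], [[0, 0, 0], [0, 0, 0]]]' --claw 1

```text
t: 7.28
tool_pos: [0.621, 0.2952, 0.2188]
orientation: [-3.117, -0.396, -0.0]
force: [-0.1, 0.4, 0.9]
opening: 0.075
gripper_force: 0.0
```

>>> apply_moves --series '[[[0, 0, -10], [0, 0, 0]], [[0, 0, -22], [0, 0, 0]], [[0, 0, -30], [0, 0, 0]], [[0, 0, -30], [0, 0, 0]], [[0, 0, -12], [0, 0, 0]], [[0, 0, 0], [0, 0, 0]]]'

```text
t: 7.78
tool_pos: [0.6223, 0.2957, 0.3287]
orientation: [-3.114, -0.396, -0.013]
force: [0.2, 0.4, 0.2]
opening: 0.0929
gripper_force: 0.0
```

Run:
```python
from look import *
s,im,d,r,C,P=tray(.621,.295,'w3'); m=(P[...,2]>.06)&(P[...,2]<.085)&(np.hypot(P[...,0]-.621,P[...,1]-.295)<.05)
print(rect(P[m][:,:2]),P[m].mean(0)); goto(s,.457,-.079,.15)
```

```text
7.7833 [3.69235371e-01 4.05863977e-01 1.30289094e+00 4.14591779e-05
 1.42411647e+00 1.68729432e+00] 0.09285546789444384 0.0
tray 805 [629.7 297.6  56.8  44.8 -74.3]
[620.6 294.4  39.   38.9 -69.2] [0.62211267 0.29480541 0.07312227]
 shift after turn mm [-253.8  321.5    9.2] z-axis [ 0.008  0.003 -1.   ] yaw_y -75.5
```

View pics/w3.png

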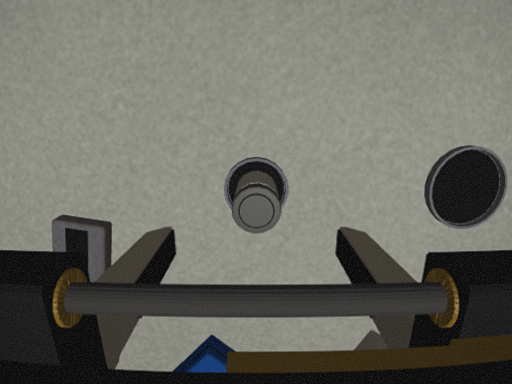

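The view shows the small jar at (256,208) standing inside its tray with the top at 73 mm, so it sits on the tray floor. Next is the large jar.

>>> apply_moves --series '[[[-10, 12, 0], [0, 0, 0]], [[-20, 25, 0], [0, 0, 0]], [[-25, 32, 0], [0, 0, 0]], [[-25, 32, 0], [0, 0, 0]], [[-25, 32, 0], [0, 0, 0]], [[-25, 32, 0], [0, 0, 0]], [[-25, 32, 0], [0, 0, 0]], [[-25, 32, 0], [0, 0, 0]], [[-25, 32, 0], [0, 0, 0]], [[-25, 32, 0], [0, 0, 0]], [[-18, 21, 0], [0, 0, 0]], [[-6, 8, 0], [0, 0, 0]]]'

```text
t: 8.83
tool_pos: [0.4532, -0.0827, 0.3204]
orientation: [-3.117, -0.392, 0.006]
force: [-0.2, 1.4, -0.4]
opening: 0.0932
gripper_force: 0.0
```

>>> apply_moves --series '[[[0, 0, 4], [0, 0, 0]], [[0, 0, 4], [0, 0, 0]], [[0, 0, 0], [0, 0, 0]]]'

```text
t: 9.08
tool_pos: [0.4554, -0.079, 0.3128]
orientation: [-3.115, -0.397, 0.003]
force: [0.3, 0.4, 0.4]
opening: 0.0933
gripper_force: 0.0
```

```bash
cat >> look.py <<'E'
def vessel(cx,cy,h,rad,tag):
    s=robot.read_state(); print(s['t'],s['q'],s['opening'])
    c=robot.calibration('wrist');im,d=robot.read_camera('wrist');cv2.imwrite(f'pics/{tag}.png',im)
    r,C=rays(c);P=C+r*d[...,None];m=(abs(P[...,2]-h)<.006)&(d>0)&(np.hypot(P[...,0]-cx,P[...,1]-cy)<rad)
    print('vessel',m.sum(),rect(P[m][:,:2]),rect(plane(r,C,h)[m][:,:2]));return s
E
python3 - <<'E'
from look import *
s=vessel(.457,-.079,.062,.06,'w4');goto(s,.457,-.079,.045)
E
```

```text
9.0833 [-2.83013634e-01 -1.85730950e-01  1.96853824e+00  6.39277217e-04
  1.36145390e+00  1.03428610e+00] 0.09327405580814256
vessel 5049 [456.4 -81.7  63.   63.  -10.4] [456.6 -81.5  63.   62.8 -30.2]
 shift after turn mm [  1.7   0.6 100.8] z-axis [-0.002  0.001 -1.   ] yaw_y -75.5
```

>>> apply_moves --series '[[[0.5, 2.5, 10], [0, 0, 0]], [[0, 0, 18], [0, 0, 0]], [[0, 0, 20], [0, 0, 0]], [[0, 0, 20], [0, 0, 0]], [[0, 0, 18], [0, 0, 0]], [[0, 0, 12], [0, 0, 0]], [[0, 0, 6], [0, 0, 0]], [[0, 0, 0], [0, 0, 0]]]'

```text
t: 9.8
tool_pos: [0.456, -0.0815, 0.2087]
orientation: [-3.115, -0.398, 0.005]
force: [-0.1, -0.1, 0.0]
opening: 0.0932
gripper_force: 0.0
```

>>> apply_moves --series '[[[0, 0, 0], [0, 0, 0]], [[0, 0, 0], [0, 0, 0]], [[0, 0, 0], [0, 0, 0]], [[0, 0, 0], [0, 0, 0]], [[0, 0, 0], [0, 0, 0]], [[0, 0, 0], [0, 0, 0]], [[0, 0, 0], [0, 0, 0]], [[0, 0, 0], [0, 0, 0]]]' --claw 0 --newtons 20

```text
t: 10.47
tool_pos: [0.457, -0.0824, 0.2115]
orientation: [3.117, 0.396, 0.002]
force: [-1.0, 1.4, 5.1]
opening: 0.0638
gripper_force: 20.0
```

Run:
```python
from h import *; from plant import robot
s=robot.read_state(); print(s['t'],s['q'],s['opening'],s['gripper_force']);goto(s,.677,.082,.145)
```

```text
10.4667 [-2.89006953e-01 -4.78343132e-02  2.04293096e+00  4.76842619e-04
  1.14550542e+00  1.02893829e+00] 0.0638011748208798 20.000722110271454
 shift after turn mm [ 254.2 -104.1 -100.3] z-axis [ 0.001  0.    -1.   ] yaw_y -75.5
```

>>> apply_moves --series '[[[0, 0, -10], [0, 0, 0]], [[0, 0, -22], [0, 0, 0]], [[0, 0, -28], [0, 0, 0]], [[0, 0, -22], [0, 0, 0]], [[0, 0, -10], [0, 0, 0]], [[0, 0, 0], [0, 0, 0]]]'

```text
t: 10.97
tool_pos: [0.4576, -0.0828, 0.3057]
orientation: [3.114, 0.396, 0.007]
force: [-0.0, -0.4, -2.8]
opening: 0.0639
gripper_force: 20.0
```

>>> apply_moves --series '[[[10, -4, 0], [0, 0, 0]], [[20, -8, 0], [0, 0, 0]], [[28, -11, 0], [0, 0, 0]], [[28, -12, 0], [0, 0, 0]], [[28, -12, 0], [0, 0, 0]], [[28, -12, 0], [0, 0, 0]], [[28, -12, 0], [0, 0, 0]], [[28, -12, 0], [0, 0, 0]], [[28, -11, 0], [0, 0, 0]], [[18, -7, 0], [0, 0, 0]], [[10, -3, 0], [0, 0, 0]], [[0, 0, 0], [0, 0, 0]]]'

```text
t: 11.97
tool_pos: [0.6773, 0.084, 0.2989]
orientation: [-3.115, -0.399, 0.006]
force: [-0.6, -0.1, -1.8]
opening: 0.0635
gripper_force: 20.0
```

>>> apply_moves --series '[[[0, 0, 8], [0, 0, 0]], [[0, 0, 8], [0, 0, 0]], [[0, 0, 4], [0, 0, 0]], [[0, 0, 0], [0, 0, 0]]]'

```text
t: 12.3
tool_pos: [0.6752, 0.0813, 0.2798]
orientation: [-3.116, -0.395, 0.007]
force: [0.1, 0.4, -2.9]
opening: 0.0636
gripper_force: 20.0
```

Run:
```python
from look import *
s,*_=tray(.677,.082,'w5'); goto(s,.677,.082,.0475)
```

```text
12.3 [ 4.44182947e-02  4.27591114e-01  1.36689972e+00 -3.99610188e-05
  1.35146334e+00  1.36315360e+00] 0.06356579710554372 19.999652802944183
tray 2935 [691.5  87.6  81.2  51.8 -72.3]
 shift after turn mm [ 2.2 -0.2 65.3] z-axis [-0.004 -0.    -1.   ] yaw_y -75.6
```

View pics/w5.png

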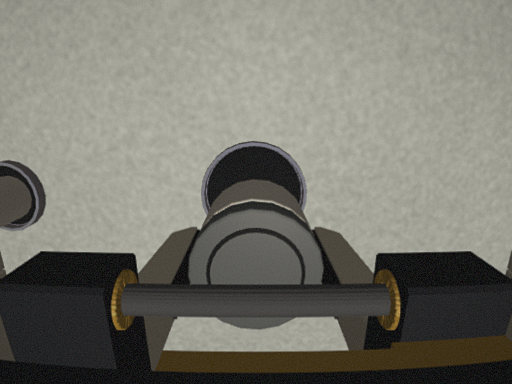

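The large jar is held at (256,270) above its tray, whose opening is at (254,190). The two are centred laterally, and the tray centre comes out at about (677,83) mm.

>>> apply_moves --series '[[[1.5, -1, 8], [0, 0, 0]], [[1, 0, 14], [0, 0, 0]], [[0, 0, 16], [0, 0, 0]], [[0, 0, 12], [0, 0, 0]], [[0, 0, 8], [0, 0, 0]], [[0, 0, 3], [0, 0, 0]], [[0, 0, 0], [0, 0, 0]], [[0, 0, 0], [0, 0, 0]]]'

```text
t: 13.02
tool_pos: [0.6789, 0.0834, 0.222]
orientation: [3.116, 0.396, 0.001]
force: [-0.0, -0.3, -1.9]
opening: 0.064
gripper_force: 20.0
```

Run:
```python
from h import *; from plant import robot
s=robot.read_state(); print(s['t'],s['force']);goto(s,.677,.083,.0475)
```

```text
13.0167 [-0.02416231 -0.34749288 -1.93690882]
 shift after turn mm [-2.  -0.1  7.5] z-axis [ 0. -0. -1.] yaw_y -75.5
```

>>> apply_moves --series '[[[-2, 0, 3], [0, 0, 0]], [[0, 0, 2.5], [0, 0, 0]], [[0, 0, 1], [0, 0, 0]], [[0, 0, 0], [0, 0, 0]], [[0, 0, 0], [0, 0, 0]]]'

```text
t: 13.43
tool_pos: [0.6768, 0.083, 0.2154]
orientation: [-3.117, -0.396, -0.0]
force: [0.6, -0.5, -1.8]
opening: 0.0638
gripper_force: 20.0
```

>>> apply_moves --series '[[[0, 0, 0.5], [0, 0, 0]], [[0, 0, 0], [0, 0, 0]], [[0, 0, 0], [0, 0, 0]], [[0, 0, 0], [0, 0, 0]], [[0, 0, 0], [0, 0, 0]], [[0, 0, 0], [0, 0, 0]]]' --claw 1

```text
t: 13.93
tool_pos: [0.6769, 0.0829, 0.2149]
orientation: [-3.117, -0.396, -0.0]
force: [0.4, -0.6, -0.2]
opening: 0.0928
gripper_force: 0.0
```

>>> apply_moves --series '[[[0, 0, -10], [0, 0, 0]], [[0, 0, -22], [0, 0, 0]], [[0, 0, -30], [0, 0, 0]], [[0, 0, -30], [0, 0, 0]], [[0, 0, -12], [0, 0, 0]], [[0, 0, 0], [0, 0, 0]]]'

```text
t: 14.43
tool_pos: [0.6783, 0.083, 0.3247]
orientation: [3.116, 0.396, 0.014]
force: [1.0, -0.8, 0.3]
opening: 0.0932
gripper_force: 0.0
```

Run:
```python
from look import *
s=vessel(.677,.083,.065,.06,'w6'); goto(s,.6135,-.3015,.15,30); goto(s,.6135,-.3015,.15,-60)
```

```text
14.4333 [4.67532692e-02 3.93704136e-01 1.32585236e+00 1.99832533e-05
 1.41336892e+00 1.36471163e+00] 0.09321860590177102
vessel 4653 [676.5  82.1  63.   62.7  63. ] [676.9  82.5  63.3  62.6 -28. ]
turn about tool z 1.300 (alt -1.842) q6 1.36;  shift after turn mm [300.5 248.3  10.7] z-axis [ 0.009  0.    -1.   ] yaw_y -75.5
turn about tool z -0.271 (alt 2.871) q6 1.36;  shift after turn mm [-248.4  300.6    6.1] z-axis [ 0.009  0.    -1.   ] yaw_y -75.5
```

>>> apply_moves --series '[[[0, 0, 2], [0, 0, -0.09]], [[0, 0, 2], [0, 0, -0.09]], [[0, 0, 2], [0, 0, -0.09]], [[-10, 12, 0], [0, 0, 0]], [[-20, 24, 0], [0, 0, 0]], [[-25, 30, 0], [0, 0, 0]], [[-25, 30, 0], [0, 0, 0]], [[-25, 30, 0], [0, 0, 0]], [[-25, 30, 0], [0, 0, 0]], [[-25, 30, 0], [0, 0, 0]], [[-25, 30, 0], [0, 0, 0]], [[-25, 30, 0], [0, 0, 0]]]'

```text
t: 15.48
tool_pos: [0.6203, -0.2349, 0.3108]
orientation: [-3.034, -0.807, 0.004]
force: [0.5, -0.1, 0.4]
opening: 0.0931
gripper_force: 0.0
```

>>> apply_moves --series '[[[-25, 30, 0], [0, 0, 0]], [[-14, 17, 0], [0, 0, 0]], [[-5, 7, 0], [0, 0, 0]], [[0, 0, 0], [0, 0, 0]], [[0, 0, 0], [0, 0, 0]]]'

```text
t: 15.9
tool_pos: [0.6104, -0.3012, 0.3114]
orientation: [-3.034, -0.808, 0.002]
force: [0.5, 0.5, 0.0]
opening: 0.0928
gripper_force: 0.0
```

Run:
```python
from look import *
s=vessel(.6135,-.3015,.066,.055,'w7'); goto(s,.6135,-.3015,.045,-60)
```

```text
15.9 [-5.33830068e-01  4.01764737e-01  1.34045356e+00  5.15641795e-04
  1.40155755e+00  5.16074272e-01] 0.0927931107423286
vessel 4865 [ 613.3 -303.2   54.3   53.7  -60.2] [ 613.8 -302.9   53.7   53.7   29.9]
turn about tool z -0.003 (alt 3.139) q6 0.52;  shift after turn mm [ 2.6  2.1 99.3] z-axis [-0.002  0.002 -1.   ] yaw_y -60.2
```

View pics/w7.png

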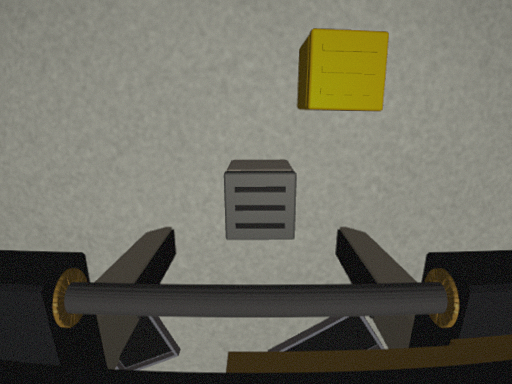

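The white square dish is at (260,205), squared up between the fingers, and the yellow look-alike at (345,70) is clear. I'll descend and grip.

>>> apply_moves --series '[[[2, 3, 10], [0, 0, 0]], [[0, 0, 18], [0, 0, 0]], [[0, 0, 20], [0, 0, 0]], [[0, 0, 20], [0, 0, 0]], [[0, 0, 18], [0, 0, 0]], [[0, 0, 12], [0, 0, 0]], [[0, 0, 6], [0, 0, 0]], [[0, 0, 0], [0, 0, 0]]]'

```text
t: 16.62
tool_pos: [0.6138, -0.3016, 0.2065]
orientation: [-3.032, -0.813, 0.004]
force: [-0.5, 0.2, 0.5]
opening: 0.0929
gripper_force: 0.0
```

>>> apply_moves --series '[[[0, 0, 0], [0, 0, 0]], [[0, 0, 0], [0, 0, 0]], [[0, 0, 0], [0, 0, 0]], [[0, 0, 0], [0, 0, 0]], [[0, 0, 0], [0, 0, 0]], [[0, 0, 0], [0, 0, 0]], [[0, 0, 0], [0, 0, 0]], [[0, 0, 0], [0, 0, 0]], [[0, 0, 0], [0, 0, 0]]]' --claw 0 --newtons 20

```text
t: 17.37
tool_pos: [0.6142, -0.303, 0.2091]
orientation: [3.035, 0.812, 0.0]
force: [-0.5, -0.7, 3.5]
opening: 0.0536
gripper_force: 20.0
```

>>> apply_moves --series '[[[0, 0, -10], [0, 0, 0]], [[0, 0, -22], [0, 0, 0]], [[0, 0, -28], [0, 0, 0]], [[0, 0, -22], [0, 0, 0]], [[0, 0, -10], [0, 0, 0]], [[0, 0, 0], [0, 0, 0]]]'

```text
t: 17.87
tool_pos: [0.615, -0.3035, 0.3048]
orientation: [3.031, 0.811, 0.007]
force: [0.3, 0.5, -1.1]
opening: 0.0542
gripper_force: 20.0
```

Run:
```python
from h import *; from plant import robot
s=robot.read_state(); print(s['t'],s['q'],s['opening'],s['gripper_force']);goto(s,.3895,-.2705,.14,-36)
```

```text
17.8667 [-5.33146298e-01  4.16449016e-01  1.33399067e+00  2.59116832e-05
  1.38518966e+00  5.14829742e-01] 0.05416836563668663 19.999801218509674
turn about tool z -0.420 (alt 2.722) q6 0.51;  shift after turn mm [-105.9 -201.9   -3.5] z-axis [ 0.005 -0.003 -1.   ] yaw_y -60.0
```

>>> apply_moves --series '[[[0, 0, 0], [0, 0, -0.07]], [[0, 0, 0], [0, 0, -0.1]], [[0, 0, 0], [0, 0, -0.1]], [[0, 0, 0], [0, 0, -0.1]], [[0, 0, 0], [0, 0, -0.05]], [[-6, -10, 0], [0, 0, 0]], [[-12, -24, 0], [0, 0, 0]], [[-18, -34, 0], [0, 0, 0]], [[-18, -34, 0], [0, 0, 0]], [[-18, -34, 0], [0, 0, 0]], [[-18, -34, 0], [0, 0, 0]], [[-10, -22, 0], [0, 0, 0]]]'

```text
t: 18.87
tool_pos: [0.3966, -0.2699, 0.298]
orientation: [-2.795, -1.424, 0.004]
force: [-0.2, 0.7, -0.6]
opening: 0.0539
gripper_force: 20.0
```

>>> apply_moves --series '[[[-6, -10, 0], [0, 0, 0]], [[0, 0, 8], [0, 0, 0]], [[0, 0, 8], [0, 0, 0]], [[0, 0, 0], [0, 0, 0]], [[0, 0, 0], [0, 0, 0]]]'

```text
t: 19.28
tool_pos: [0.3886, -0.2697, 0.2832]
orientation: [-2.796, -1.426, 0.001]
force: [-0.0, 0.1, -0.9]
opening: 0.0544
gripper_force: 20.0
```

Run:
```python
from look import *
s,*_=tray(.3895,-.2705,'w8'); goto(s,.3895,-.2705,.0451,-36)
```

```text
19.2833 [-7.15259142e-01 -1.22047811e-01  1.96855399e+00  1.48858422e-04
  1.29775422e+00 -8.77042366e-02] 0.05438657371250871 19.999792277812958
tray 3039 [ 402.8 -250.6   68.4   32.1  -35.8]
turn about tool z 0.001 (alt -3.141) q6 -0.09;  shift after turn mm [-0.1  1.3 71.1] z-axis [-0.002  0.002 -1.   ] yaw_y -36.0
```

View pics/w8.png

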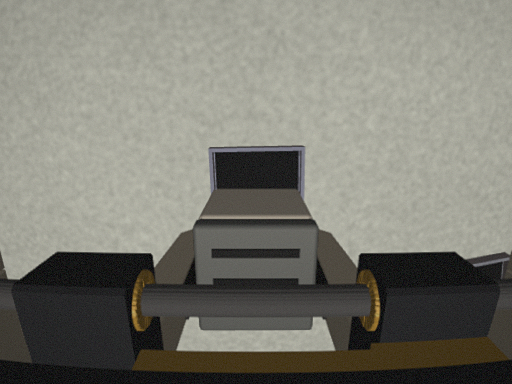

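The square dish is held at (256,265) with its sides parallel to the tray's at (256,172). The tray centre comes out at about (390.5,-268) mm, so I'll lower.

>>> apply_moves --series '[[[1.5, 0.5, 8], [0, 0, 0]], [[1, 0, 16], [0, 0, 0]], [[0, 0, 17], [0, 0, 0]], [[0, 0, 13], [0, 0, 0]], [[0, 0, 8], [0, 0, 0]], [[0, 0, 3], [0, 0, 0]], [[0, 0, 0], [0, 0, 0]], [[0, 0, 0], [0, 0, 0]]]'

```text
t: 20.0
tool_pos: [0.3906, -0.2685, 0.2201]
orientation: [2.798, 1.427, 0.0]
force: [1.0, 0.3, -0.4]
opening: 0.0537
gripper_force: 20.0
```

Run:
```python
from h import *; from plant import robot
s=robot.read_state(); print(s['t'],s['force']);goto(s,.3905,-.268,.0451)
```

```text
20.0 [ 1.04543404  0.32689503 -0.38455122]
 shift after turn mm [ 0.3 -0.3  8. ] z-axis [ 0. -0. -1.] yaw_y -36.0
```

>>> apply_moves --series '[[[0, 0, 3], [0, 0, 0]], [[0, 0, 2.5], [0, 0, 0]], [[0, 0, 1], [0, 0, 0]], [[0, 0, 0.5], [0, 0, 0]], [[0, 0, 0], [0, 0, 0]], [[0, 0, 0], [0, 0, 0]]]'

```text
t: 20.5
tool_pos: [0.3902, -0.2683, 0.2128]
orientation: [2.799, 1.427, 0.0]
force: [0.4, -0.3, -1.0]
opening: 0.0537
gripper_force: 20.0
```

>>> apply_moves --series '[[[0, 0, 0.5], [0, 0, 0]], [[0, 0, 0], [0, 0, 0]], [[0, 0, 0], [0, 0, 0]], [[0, 0, 0], [0, 0, 0]], [[0, 0, 0], [0, 0, 0]], [[0, 0, 0], [0, 0, 0]], [[0, 0, 0], [0, 0, 0]]]' --claw 1

```text
t: 21.08
tool_pos: [0.3902, -0.2683, 0.2123]
orientation: [2.799, 1.427, 0.0]
force: [-0.1, -0.1, -0.1]
opening: 0.092
gripper_force: 0.0
```

>>> apply_moves --series '[[[0, 0, -10], [0, 0, 0]], [[0, 0, -22], [0, 0, 0]], [[0, 0, -30], [0, 0, 0]], [[0, 0, -30], [0, 0, 0]], [[0, 0, -12], [0, 0, 0]], [[0, 0, 0], [0, 0, 0]]]'

```text
t: 21.58
tool_pos: [0.3913, -0.2692, 0.3207]
orientation: [2.793, 1.424, 0.004]
force: [0.6, -0.2, 0.6]
opening: 0.0929
gripper_force: 0.0
```

Run:
```python
from look import *
s=vessel(.3905,-.268,.069,.05,'w9'); print(s['force']);goto(s,.441,.1145,.15,73)
```

```text
21.5833 [-7.10625303e-01 -1.61359859e-01  1.93220346e+00  3.25294587e-05
  1.36331274e+00 -8.27022387e-02] 0.09288057017378476
vessel 4610 [ 389.5 -269.6   54.3   54.1   53.9] [ 390.1 -268.8   54.5   53.6   54. ]
[ 0.56170885 -0.20436596  0.55223477]
turn about tool z 1.240 (alt -1.902) q6 -0.08;  shift after turn mm [ -64.7 -381.5    0.9] z-axis [ 0.006 -0.005 -1.   ] yaw_y -36.0
```

View pics/w9.png

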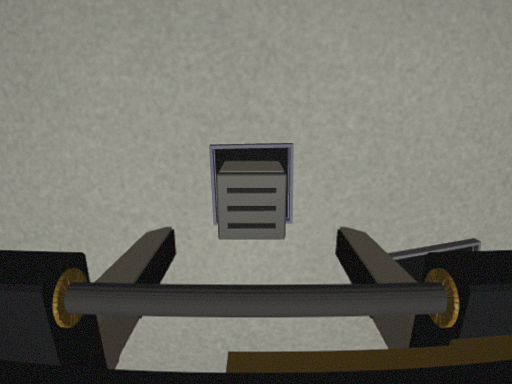

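The square dish is at (252,205), inside the square tray's rim. The long dish is next, so I'll turn and then travel to it.

>>> apply_moves --series '[[[0, 0, 0], [0, 0, 0.08]], [[0, 0, 0], [0, 0, 0.12]], [[0, 0, 0], [0, 0, 0.12]], [[0, 0, 0], [0, 0, 0.12]], [[0, 0, 0], [0, 0, 0.12]], [[0, 0, 0], [0, 0, 0.12]], [[0, 0, 0], [0, 0, 0.12]], [[0, 0, 0], [0, 0, 0.12]], [[0, 0, 0], [0, 0, 0.12]], [[0, 0, 0], [0, 0, 0.12]], [[0, 0, 0], [0, 0, 0.08]]]'

```text
t: 22.55
tool_pos: [0.3896, -0.2678, 0.3138]
orientation: [-3.103, 0.475, 0.005]
force: [-0.2, 0.0, 0.0]
opening: 0.093
gripper_force: 0.0
```

>>> apply_moves --series '[[[-2, -12, 0], [0, 0, 0]], [[-4, -24, 0], [0, 0, 0]], [[-6, -36, 0], [0, 0, 0]], [[-6, -38, 0], [0, 0, 0]], [[-7, -38, 0], [0, 0, 0]], [[-7, -38, 0], [0, 0, 0]], [[-7, -38, 0], [0, 0, 0]], [[-7, -38, 0], [0, 0, 0]], [[-6, -38, 0], [0, 0, 0]], [[-6, -36, 0], [0, 0, 0]], [[-4, -28, 0], [0, 0, 0]], [[-3, -17, 0], [0, 0, 0]]]'

```text
t: 23.55
tool_pos: [0.4386, 0.1183, 0.3147]
orientation: [-3.108, 0.457, 0.004]
force: [-0.8, -0.2, 0.5]
opening: 0.0929
gripper_force: 0.0
```

>>> apply_moves --series '[[[0, 0, 0], [0, 0, 0]], [[0, 0, 0], [0, 0, 0]], [[0, 0, 0], [0, 0, 0]]]'

```text
t: 23.8
tool_pos: [0.439, 0.1148, 0.3152]
orientation: [3.107, -0.462, -0.003]
force: [0.0, 0.8, 0.1]
opening: 0.0932
gripper_force: 0.0
```

Run:
```python
from look import *
s=vessel(.441,.1145,.058,.065,'w10'); goto(s,.441,.1145,.04,73)
```

```text
23.8 [ 1.42856925e-01 -2.13643017e-01  1.98817354e+00 -3.29757388e-04
  1.36906499e+00  2.00914470e+00] 0.09318573712027525
vessel 5735 [441.4 113.1  89.4  42.2 -16.8] [441.8 113.   89.   41.7 -16.9]
turn about tool z 0.001 (alt -3.140) q6 2.01;  shift after turn mm [  2.2  -0.4 108.2] z-axis [-0.002 -0.001 -1.   ] yaw_y -106.9
```

View pics/w10.png

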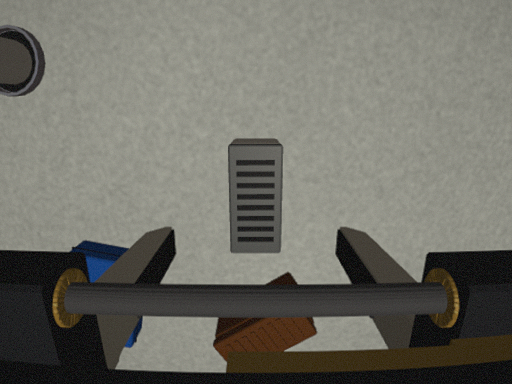

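The white long dish is at (256,198), aligned between the fingers. The brown look-alike at (265,320) and the blue box at (110,270) are clear of the finger paths. I'll descend and grip.

>>> apply_moves --series '[[[2.5, 1, 10], [0, 0, 0]], [[0, 0, 18], [0, 0, 0]], [[0, 0, 21], [0, 0, 0]], [[0, 0, 21], [0, 0, 0]], [[0, 0, 20], [0, 0, 0]], [[0, 0, 12], [0, 0, 0]], [[0, 0, 6], [0, 0, 0]], [[0, 0, 0], [0, 0, 0]]]'

```text
t: 24.52
tool_pos: [0.4408, 0.1123, 0.2062]
orientation: [3.106, -0.467, -0.005]
force: [-0.2, -0.3, 0.6]
opening: 0.0929
gripper_force: 0.0
```

>>> apply_moves --series '[[[0, 0, 0], [0, 0, 0]], [[0, 0, 0], [0, 0, 0]], [[0, 0, 0], [0, 0, 0]], [[0, 0, 0], [0, 0, 0]], [[0, 0, 0], [0, 0, 0]], [[0, 0, 0], [0, 0, 0]], [[0, 0, 0], [0, 0, 0]], [[0, 0, 0], [0, 0, 0]], [[0, 0, 0], [0, 0, 0]], [[0, 0, 0], [0, 0, 0]], [[0, 0, 0], [0, 0, 0]]]' --claw 0 --newtons 25

```text
t: 25.43
tool_pos: [0.4418, 0.1134, 0.2083]
orientation: [-3.107, 0.465, -0.0]
force: [-0.6, 1.1, 1.8]
opening: 0.0421
gripper_force: 25.0
```

>>> apply_moves --series '[[[0, 0, -10], [0, 0, 0]], [[0, 0, -22], [0, 0, 0]], [[0, 0, -30], [0, 0, 0]], [[0, 0, -30], [0, 0, 0]], [[0, 0, -20], [0, 0, 0]], [[0, 0, -8], [0, 0, 0]], [[0, 0, 0], [0, 0, 0]]]'

```text
t: 26.02
tool_pos: [0.4424, 0.1134, 0.3307]
orientation: [-3.106, 0.465, -0.006]
force: [0.6, -0.0, -2.6]
opening: 0.0418
gripper_force: 25.0
```

Run:
```python
from h import *; from plant import robot
s=robot.read_state(); print(s['t'],s['q'],s['opening'],s['gripper_force']);goto(s,.4865,-.4665,.15,62.3)
```

```text
26.0167 [ 1.38603032e-01 -2.22552970e-01  1.96653578e+00 -8.89096199e-05
  1.39346769e+00  2.00661590e+00] 0.041766963462919124 24.997413754463196
turn about tool z 0.186 (alt -2.955) q6 2.01;  shift after turn mm [308.5 493.   14. ] z-axis [ 0.004  0.    -1.   ] yaw_y -107.0
```

>>> apply_moves --series '[[[0, 0, 0], [0, 0, 0.06]], [[0, 0, 0], [0, 0, 0.08]], [[0, 0, 0], [0, 0, 0.046]], [[7, 10, 0], [0, 0, 0]], [[14, 22, 0], [0, 0, 0]], [[20, 32, 0], [0, 0, 0]], [[20, 32, 0], [0, 0, 0]], [[20, 32, 0], [0, 0, 0]], [[20, 32, 0], [0, 0, 0]], [[20, 32, 0], [0, 0, 0]], [[20, 32, 0], [0, 0, 0]], [[20, 32, 0], [0, 0, 0]]]'

```text
t: 27.02
tool_pos: [0.4643, -0.1897, 0.3258]
orientation: [-3.049, 0.752, 0.005]
force: [0.9, 0.4, -3.8]
opening: 0.0418
gripper_force: 25.0
```

>>> apply_moves --series '[[[20, 32, 0], [0, 0, 0]], [[20, 32, 0], [0, 0, 0]], [[20, 32, 0], [0, 0, 0]], [[20, 32, 0], [0, 0, 0]], [[20, 32, 0], [0, 0, 0]], [[20, 32, 0], [0, 0, 0]], [[16, 26, 0], [0, 0, 0]], [[8, 14, 0], [0, 0, 0]], [[3, 5, 0], [0, 0, 0]], [[0, 0, 5], [0, 0, 0]], [[0, 0, 0], [0, 0, 0]], [[0, 0, 0], [0, 0, 0]]]'

```text
t: 28.02
tool_pos: [0.4854, -0.4647, 0.3214]
orientation: [-3.049, 0.75, 0.004]
force: [-0.3, 0.6, -3.1]
opening: 0.0417
gripper_force: 25.0
```

Run:
```python
from look import *
s,*_=tray(.4865,-.4665,'w11'); goto(s,.4865,-.4665,.0443,62.3)
```

```text
28.0167 [-8.39985845e-01  3.72096694e-01  1.35907379e+00  3.61517194e-04
  1.41374349e+00  1.21295217e+00] 0.04170042624868994 24.997436106204987
tray 1730 [ 522.7 -480.2   55.9   27.1   63.4]
turn about tool z 0.001 (alt -3.140) q6 1.21;  shift after turn mm [  2.1   1.2 110.1] z-axis [-0.002  0.003 -1.   ] yaw_y -117.6
```

View pics/w11.png

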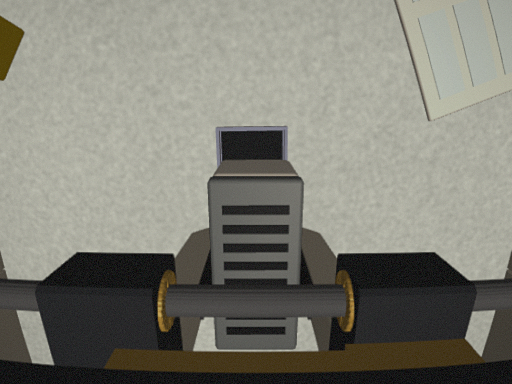

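The long dish is held at (256,262), in line with the long tray, whose far end is at (252,143). The tray centre comes out at about (487,-464) mm, so I'll lower.

>>> apply_moves --series '[[[1.5, -1, 10], [0, 0, 0]], [[0, 0, 20], [0, 0, 0]], [[0, 0, 25], [0, 0, 0]], [[0, 0, 22], [0, 0, 0]], [[0, 0, 14], [0, 0, 0]], [[0, 0, 8], [0, 0, 0]], [[0, 0, 3], [0, 0, 0]], [[0, 0, 0], [0, 0, 0]], [[0, 0, 0], [0, 0, 0]]]'

```text
t: 28.82
tool_pos: [0.4877, -0.4665, 0.2226]
orientation: [3.049, -0.751, 0.003]
force: [0.5, -0.6, -2.4]
opening: 0.0423
gripper_force: 25.0
```

Run:
```python
from h import *; from plant import robot
s=robot.read_state(); print(s['t'],s['force']);goto(s,.487,-.464,.0443,62.3)
```

```text
28.8167 [ 0.47263912 -0.61145385 -2.40389143]
turn about tool z 0.000 (alt -3.141) q6 1.21;  shift after turn mm [-1.8 -1.9 11.3] z-axis [ 0.001 -0.001 -1.   ] yaw_y -117.7
```

>>> apply_moves --series '[[[-1.5, -2, 3], [0, 0, 0]], [[0, 0, 3.5], [0, 0, 0]], [[0, 0, 2.5], [0, 0, 0]], [[0, 0, 1], [0, 0, 0]], [[0, 0, 0.5], [0, 0, 0]], [[0, 0, 0], [0, 0, 0]], [[0, 0, 0], [0, 0, 0]]]'

```text
t: 29.4
tool_pos: [0.4869, -0.4637, 0.2114]
orientation: [3.05, -0.752, 0.001]
force: [-1.8, 3.0, 4.1]
opening: 0.0417
gripper_force: 25.0
```

>>> apply_moves --series '[[[0, 0, 0.5], [0, 0, 0]], [[0, 0, 0], [0, 0, 0]], [[0, 0, 0], [0, 0, 0]], [[0, 0, 0], [0, 0, 0]], [[0, 0, 0], [0, 0, 0]], [[0, 0, 0], [0, 0, 0]], [[0, 0, 0], [0, 0, 0]], [[0, 0, 0], [0, 0, 0]]]' --claw 1

```text
t: 30.07
tool_pos: [0.4868, -0.4637, 0.2102]
orientation: [-3.05, 0.752, -0.0]
force: [0.9, -0.3, 0.4]
opening: 0.0897
gripper_force: 0.0
```

>>> apply_moves --series '[[[0, 0, -10], [0, 0, 0]], [[0, 0, -22], [0, 0, 0]], [[0, 0, -30], [0, 0, 0]], [[0, 0, -30], [0, 0, 0]], [[0, 0, -22], [0, 0, 0]], [[0, 0, -10], [0, 0, 0]], [[0, 0, 0], [0, 0, 0]]]'

```text
t: 30.65
tool_pos: [0.4875, -0.4644, 0.3387]
orientation: [3.047, -0.751, 0.009]
force: [0.3, 0.2, -0.4]
opening: 0.0932
gripper_force: 0.0
```

Run:
```python
from look import *
s=vessel(.487,-.464,.061,.065,'w12'); print(s['force'])
for n in('scene','side'):
    im,d=robot.read_camera(n);cv2.imwrite(f'pics/{n}1.png',im)
    r,C=rays(robot.calibration(n));P=C+r*d[...,None]
    for k,x,y,h in(('small',.621,.295,.073),('large',.677,.083,.065),('square',.3905,-.268,.069),('long',.487,-.464,.061),('box',.379,.2955,.034),('timer',.508,.4585,.022),('brown',.311,.145,.058),('yellow',.73,-.3035,.066)):
        m=(abs(P[...,2]-h)<.008)&(d>0)&(np.hypot(P[...,0]-x,P[...,1]-y)<.065)
        print(n,k,m.sum(),rect(P[m][:,:2]) if m.sum()>3 else '',P[m][:,2].mean().round(4))
a=cv2.imread('pics/w12.png')[100:300,150:400];b=cv2.imread('pics/scene1.png')[130:290,110:430]
f=lambda q,w:cv2.resize(q,(w,int(q.shape[0]*w/q.shape[1])))
a,b=f(a,375),f(b,600);o=np.zeros((600,600,3),np.uint8);o[:300,:600]=b[:300];o[300:600,:375]=a[:300];cv2.imwrite('pics/fin.png',o)
```

```text
30.65 [-8.37265498e-01  3.58645274e-01  1.34365995e+00 -4.22158612e-06
  1.43273818e+00  1.21670023e+00] 0.09324140765195335
vessel 4887 [ 486.  -464.2   90.2   42.1  -27.6] [ 486.3 -464.4   89.4   41.8  -27.6]
[ 0.32238108  0.18542162 -0.38136586]
scene small 150 [622.6 295.9  38.2  36.1   3.3] 0.0736
scene large 328 [678.6  83.4  62.7  62.3  62.4] 0.0666
scene square 147 [ 391.  -268.3   58.5   54.4   53.3] 0.0707
scene long 186 [ 488.2 -462.7   91.2   50.5  -29.6] 0.0607
scene box 534 [380.2 293.9 103.8  75.  -29.2] 0.035
scene timer 463 [508.9 457.6  81.2  58.9   6.4] 0.0232
scene brown 248 [312.2 144.6  86.5  49.4 -72.7] 0.0593
scene yellow 212 [ 730.1 -304.1   59.1   52.7   28.7] 0.067
side small 288 [619.6 296.1  40.1  39.3  77.7] 0.0732
side large 409 [675.   86.2  63.3  61.9  -3.7] 0.0651
side square 202 [ 391.4 -266.1   60.5   55.9   53.7] 0.0693
side long 184 [ 486.9 -461.7   88.    45.   -28.5] 0.0623
side box 1414 [377.1 295.5 103.   72.9 -27.1] 0.034
side timer 1272 [506.9 459.   78.4  57.7   6.6] 0.0223
side brown 560 [310.9 145.   91.6  43.3 -73.3] 0.0588
side yellow 182 [ 729.2 -304.    60.2   53.8  -58.1] 0.067
```

View pics/fin.png

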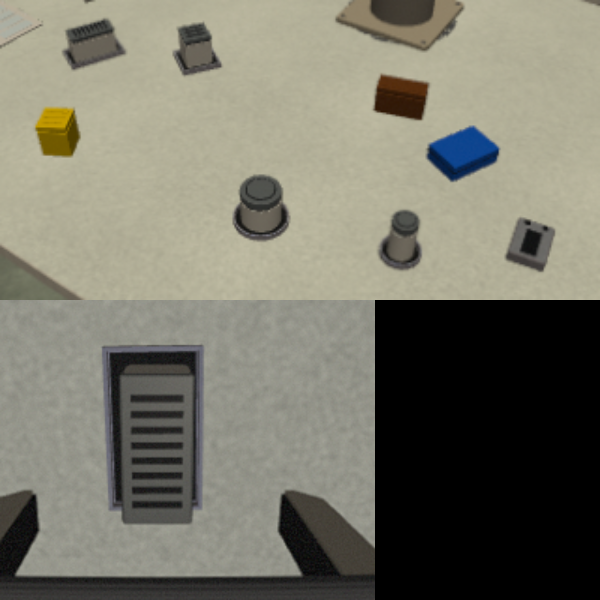

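All four vessels stand upright inside their matching trays in the mosaic: long (95,45), square (197,48), large (261,205), small (402,237). Their tops are about 3 mm above their own heights, so they sit flat on the tray floors, and the bystanders have not moved. I'm handing in.

```bash
python3 -c "
from plant import robot
print(robot.close_job())"
```

```text
the job is handed in; nothing more can be done
None
```

All four vessels stand flat in their matching trays, the slide box, timer and look-alikes were left in place, and the job was handed in at about 31 s of the 120 s allowed.

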